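# Roll sample boxes into the bay, pin their lids with R-clips, tidy the spares

## Robot

A 6-joint arm with a two-finger parallel gripper is mounted at the origin on a cart in front of the work surface, level with it; the furniture and walls round the work are solid. World frame = base frame: x ahead of the robot, y to its left, z up, the work surface at z = 0. Lengths are in m, angles in rad, forces in N, time in s.
With the tool pointing down it reaches from about 0.325 to 0.775 m from the base axis. Payload 5.5 kg.
Tool frame: the origin (TCP) lies between the finger pads; the fingertips stand 8 mm ahead of it and the grasp point (between the pads) lies 11 mm behind it (tcp_to_tips is the distance from the TCP to the fingertips, in m); z points along the fingers, y is the line along which they close (so a half turn about z gives the same grasp; the last joint's range is limited). The gripper opens to 88 mm and grips with 3 to 60 N. Pads are 20 mm wide; open, the fingers measure 115 mm over their backs; the gripper's body (75 mm by 178 mm) begins 61 mm behind the grasp point.
Start: joints at [1.13, 0.091, 1.231, -0, 1.82, -0.057], TCP at [0.225, 0.556, 0.231] pointing down, gripper open.
Joint ranges: [-2.87, 2.87], [-0.86, 2.18], [0.17, 2.46], [-1.51, 4.65], [0.06, 2.69], [-2.65, 2.65]. Speed limits (rad/s): [2.57, 2.57, 3.01, 3.14, 3.14, 3.14].

## Interface

Orientations are given as a unit quaternion [w, x, y, z].
In Python, from bench import * gives the robot as it stands. Calls block until the motion is done:
- move_to(position, orientation): joint-space move of the TCP to a pose.
- move_l(position, speed=0.15, orientation=None): straight line of the TCP; orientation=None keeps the orientation; speed is the mean speed in m/s.
- movej(angles): joint-space move.
- gripper_open() and close(): open the fingers fully, or close them until they stop; the grip force is fixed at half the most.
- hold(seconds).
- inverse_kinematics(position, orientation): joint angles nearest the present ones, or None.
- state(): the state.
- get_image(name): name is "scene" or "top" or "wrist"; returns a dict with "frame" (420x560x3 uint8, blue, green, red), "depth" (420x560 float32, m along the optical axis (not along the pixel's ray), 0 where there is no reading), "camera_matrix" (3x3 intrinsics, pixels), "k1" (the pictures are not rectified: a ray, as slopes to the right and down, at radius r is drawn at 1 + k1 r^2 times it, then the intrinsics apply), "view" (4x4, takes a point from world to camera coordinates). Camera axes: x right, y up, looking along -z (the intrinsics and any distortion apply to the point x, -y, -z); pixel columns grow to the right and rows downward; lengths in m; the calibration is good to about 2 mm. A picture is of the moment at which its call begins.
A pose or a line that the arm cannot do raises IKError and nothing moves.
- job_done(): hands the job in; it is judged then, once.
The state is a dict: "time": time; "joint_pos": joint angles; "dq": joint speeds; "joint_torque": joint torques, N m; "ee_pos": TCP position; "ee_rot": TCP orientation; "ft_force": force on the tool from outside, world axes, zero at the start; "moment": the same for the moment, N m; "finger_gap": finger opening in m; "finger_force": force on a finger pad.
Only numpy, scipy, OpenCV 4.12 (cv2) and the standard library are available. Lean on these libraries where they do the work, as an engineer would, in place of code of your own. Each camera call takes 0.05 s, during which the arm holds its last target. There are 200 camera calls.

## Task

Push every sample box on the roller track along the rollers until all of them are fully inside the blue station bay, without lifting a box off the rollers; then pin each lid: push the straight leg of an R-clip through the cross hole of the box's stud until the bow has sprung over the stud, one clip to a box, any clip. Put the clips left over into the white tray. Last, with all clips dealt with, press the green call button fully, and leave the beaker and the tape measure where they are.

Things in the scene. Friction and masses are not known exactly. Their poses are not given: they have to be found in the camera images.
- bay (a point): Middle of the blue station bay at roller-top height (30 mm); x away from the robot, y along the track (fixed). Bay: y -106 (end stop, 60 high) to +106 mm (mouth, yellow discs); rollers on to y = +404, the open end at the robot's left. Rails 75 mm apart inside, 8 thick, 44 high above the bench; bay walls 50 high (robot's side), 64 (far). A box is fully in when its centre is below y = +74 mm.
- box_0: Closed green sample box with grey lid, 72 (x, between rails) x 64 (y, along track) x 36 mm, about 0.6 kg; may be absent. Origin: centre of its underside. Starts on the rollers upstream (+y) of the bay, x axis along track x, and rolls freely along the track. In the middle of the lid stands a steel stud, 22 mm diameter, top 59 mm above the origin.
- hole_0 (a point): Centre of the cross hole in the green box's stud, 46 mm above the box's origin (10 mm above the lid), about 76 mm above the bench. The hole is 10 mm wide and 9 mm high, right through along this point's x axis (across the track). Absent if the box is.
- box_1: Closed white sample box with grey lid, 72 (x, between rails) x 64 (y, along track) x 36 mm, about 0.6 kg; may be absent. Origin: centre of its underside. Starts on the rollers upstream (+y) of the bay, x axis along track x, and rolls freely along the track. In the middle of the lid stands a steel stud, 22 mm diameter, top 59 mm above the origin.
- hole_1 (a point): Centre of the cross hole in the white box's stud, 46 mm above the box's origin (10 mm above the lid), about 76 mm above the bench. The hole is 10 mm wide and 9 mm high, right through along this point's x axis (across the track). Absent if the box is.
- box_2: Closed orange sample box with grey lid, 72 (x, between rails) x 64 (y, along track) x 36 mm, about 0.6 kg; may be absent. Origin: centre of its underside. Starts on the rollers upstream (+y) of the bay, x axis along track x, and rolls freely along the track. In the middle of the lid stands a steel stud, 22 mm diameter, top 59 mm above the origin.
- hole_2 (a point): Centre of the cross hole in the orange box's stud, 46 mm above the box's origin (10 mm above the lid), about 76 mm above the bench. The hole is 10 mm wide and 9 mm high, right through along this point's x axis (across the track). Absent if the box is.
- clip_0: R-clip, 5 mm steel wire, 70 g, flat on the bench, with a red grip tab 24 (x) x 14 (y) x 15 mm high, to be gripped across y. Origin: centre of the tab's underside (level with the wire's underside). The straight leg runs along +x at y = 0, axis 2.5 mm up, to a thin tip (3.6 mm) 92 mm from the origin. A sprung bow lies on the +y side in the same plane, see its joint.
- seat_0 (a point): Point on the leg's axis amid the bow, at (52, 0, 2.5) mm in this clip's frame, axes as the clip's: it lies at the hole's centre when the clip is fully home.
- clip_0_bow (a joint): Spread of this clip's bow, rad: 0 relaxed, about 0.08 as the throat passes the stud, near 0 again once sprung over. Wire axis at (x, y) mm: (14, 10), (32, 10.5), (42, 14.5), (52, 15.8), (61, 14), throat (68, 9), lip (79, 15.5). The leg enters the hole before the lip meets the stud; about 3 to 8 N springs it over; released, the clip sags a little.
- clip_1: R-clip, 5 mm steel wire, 70 g, flat on the bench, with a red grip tab 24 (x) x 14 (y) x 15 mm high, to be gripped across y. Origin: centre of the tab's underside (level with the wire's underside). The straight leg runs along +x at y = 0, axis 2.5 mm up, to a thin tip (3.6 mm) 92 mm from the origin. A sprung bow lies on the +y side in the same plane, see its joint.
- seat_1 (a point): Point on the leg's axis amid the bow, at (52, 0, 2.5) mm in this clip's frame, axes as the clip's: it lies at the hole's centre when the clip is fully home.
- clip_1_bow (a joint): Spread of this clip's bow, rad: 0 relaxed, about 0.08 as the throat passes the stud, near 0 again once sprung over. Wire axis at (x, y) mm: (14, 10), (32, 10.5), (42, 14.5), (52, 15.8), (61, 14), throat (68, 9), lip (79, 15.5). The leg enters the hole before the lip meets the stud; about 3 to 8 N springs it over; released, the clip sags a little.
- clip_2: R-clip, 5 mm steel wire, 70 g, flat on the bench, with a red grip tab 24 (x) x 14 (y) x 15 mm high, to be gripped across y. Origin: centre of the tab's underside (level with the wire's underside). The straight leg runs along +x at y = 0, axis 2.5 mm up, to a thin tip (3.6 mm) 92 mm from the origin. A sprung bow lies on the +y side in the same plane, see its joint.
- seat_2 (a point): Point on the leg's axis amid the bow, at (52, 0, 2.5) mm in this clip's frame, axes as the clip's: it lies at the hole's centre when the clip is fully home.
- clip_2_bow (a joint): Spread of this clip's bow, rad: 0 relaxed, about 0.08 as the throat passes the stud, near 0 again once sprung over. Wire axis at (x, y) mm: (14, 10), (32, 10.5), (42, 14.5), (52, 15.8), (61, 14), throat (68, 9), lip (79, 15.5). The leg enters the hole before the lip meets the stud; about 3 to 8 N springs it over; released, the clip sags a little.
- clip_3: R-clip, 5 mm steel wire, 70 g, flat on the bench, with a red grip tab 24 (x) x 14 (y) x 15 mm high, to be gripped across y. Origin: centre of the tab's underside (level with the wire's underside). The straight leg runs along +x at y = 0, axis 2.5 mm up, to a thin tip (3.6 mm) 92 mm from the origin. A sprung bow lies on the +y side in the same plane, see its joint.
- seat_3 (a point): Point on the leg's axis amid the bow, at (52, 0, 2.5) mm in this clip's frame, axes as the clip's: it lies at the hole's centre when the clip is fully home.
- clip_3_bow (a joint): Spread of this clip's bow, rad: 0 relaxed, about 0.08 as the throat passes the stud, near 0 again once sprung over. Wire axis at (x, y) mm: (14, 10), (32, 10.5), (42, 14.5), (52, 15.8), (61, 14), throat (68, 9), lip (79, 15.5). The leg enters the hole before the lip meets the stud; about 3 to 8 N springs it over.
- tray: Open white plastic tray for spare clips, fixed on the bench left of the clips: 120 (x) x 150 (y) mm outside, walls 3 mm thick and 22 mm high, origin: centre of its underside; inner floor 3 mm up.
- call (a joint): Travel of the green call button, m: 0 up, 0.006 fully pressed; springs back, about 5 N.
- call_top (a point): Centre of the top face of the round green call button (32 mm diameter, in a fixed black housing on the bench right of the track); pressed straight down.
- beaker: Bystander: small clear beaker, 50 mm diameter, 60 mm high, origin under its centre; leave alone.
- tape: Bystander: yellow pocket tape measure, 68 x 70 x 36 mm, origin under its centre; leave alone.
Not all that is in view belongs to the job. What is shaped like the part that bears call but pink or purple is not meant.

How it is judged:
On the way, in this order (a step that is already met when the one before it is completed fails the run):
1. every box present is fully inside the bay (y of each of box_0, box_1, box_2 in the frame of bay below 0.077 m and z of each of box_0, box_1, box_2 in the frame of bay below 0.006 m), for 0.3 s.
2. every box present has an R-clip home in its stud and the clips left over are in the tray (((distance between seat_0 and hole_0 below 0.008 m and angle between the x axis of seat_0 and the x axis of hole_0, either way round below 0.45 rad and value of joint clip_0_bow below 0.045 rad) or (distance between seat_1 and hole_0 below 0.008 m and angle between the x axis of seat_1 and the x axis of hole_0, either way round below 0.45 rad and value of joint clip_1_bow below 0.045 rad) or (distance between seat_2 and hole_0 below 0.008 m and angle between the x axis of seat_2 and the x axis of hole_0, either way round below 0.45 rad and value of joint clip_2_bow below 0.045 rad) or (distance between seat_3 and hole_0 below 0.008 m and angle between the x axis of seat_3 and the x axis of hole_0, either way round below 0.45 rad and value of joint clip_3_bow below 0.045 rad)) and ((distance between seat_0 and hole_1 below 0.008 m and angle between the x axis of seat_0 and the x axis of hole_1, either way round below 0.45 rad and value of joint clip_0_bow below 0.045 rad) or (distance between seat_1 and hole_1 below 0.008 m and angle between the x axis of seat_1 and the x axis of hole_1, either way round below 0.45 rad and value of joint clip_1_bow below 0.045 rad) or (distance between seat_2 and hole_1 below 0.008 m and angle between the x axis of seat_2 and the x axis of hole_1, either way round below 0.45 rad and value of joint clip_2_bow below 0.045 rad) or (distance between seat_3 and hole_1 below 0.008 m and angle between the x axis of seat_3 and the x axis of hole_1, either way round below 0.45 rad and value of joint clip_3_bow below 0.045 rad)) and ((distance between seat_0 and hole_2 below 0.008 m and angle between the x axis of seat_0 and the x axis of hole_2, either way round below 0.45 rad and value of joint clip_0_bow below 0.045 rad) or (distance between seat_1 and hole_2 below 0.008 m and angle between the x axis of seat_1 and the x axis of hole_2, either way round below 0.45 rad and value of joint clip_1_bow below 0.045 rad) or (distance between seat_2 and hole_2 below 0.008 m and angle between the x axis of seat_2 and the x axis of hole_2, either way round below 0.45 rad and value of joint clip_2_bow below 0.045 rad) or (distance between seat_3 and hole_2 below 0.008 m and angle between the x axis of seat_3 and the x axis of hole_2, either way round below 0.45 rad and value of joint clip_3_bow below 0.045 rad)) and ((x of seat_0 in the frame of tray between -0.06 and 0.06 m and y of seat_0 in the frame of tray between -0.075 and 0.075 m and z of seat_0 in the frame of tray below 0.04 m) or (x of seat_0 in the frame of bay between -0.014 and 0.014 m and y of seat_0 in the frame of bay between -0.085 and 0.085 m and z of seat_0 in the frame of bay between 0.041 and 0.052 m)) and ((x of seat_1 in the frame of tray between -0.06 and 0.06 m and y of seat_1 in the frame of tray between -0.075 and 0.075 m and z of seat_1 in the frame of tray below 0.04 m) or (x of seat_1 in the frame of bay between -0.014 and 0.014 m and y of seat_1 in the frame of bay between -0.085 and 0.085 m and z of seat_1 in the frame of bay between 0.041 and 0.052 m)) and ((x of seat_2 in the frame of tray between -0.06 and 0.06 m and y of seat_2 in the frame of tray between -0.075 and 0.075 m and z of seat_2 in the frame of tray below 0.04 m) or (x of seat_2 in the frame of bay between -0.014 and 0.014 m and y of seat_2 in the frame of bay between -0.085 and 0.085 m and z of seat_2 in the frame of bay between 0.041 and 0.052 m)) and ((x of seat_3 in the frame of tray between -0.06 and 0.06 m and y of seat_3 in the frame of tray between -0.075 and 0.075 m and z of seat_3 in the frame of tray below 0.04 m) or (x of seat_3 in the frame of bay between -0.014 and 0.014 m and y of seat_3 in the frame of bay between -0.085 and 0.085 m and z of seat_3 in the frame of bay between 0.041 and 0.052 m))), for 0.3 s.
3. the call button is pressed (value of joint call above 0.0045 m), for 0.05 s.
At the end, for the whole second after the job is handed in: Each box present is on the rollers, fully in the bay (3 mm allowed), at rest; each stud holds one R-clip, seat point within 8 mm of the hole centre, leg within 0.45 rad of the hole, bow closed below 0.045 rad; every other clip lies in the tray; the button was pressed afterwards and is up (all of step 1 and all of step 2 and linear speed of each of box_0, box_1, box_2 below 0.02 m/s and value of joint call below 0.002 m); the robot touches nothing.
It fails at once if a box is lifted off the rollers or tipped (z of any of box_0, box_1, box_2 in the frame of bay above 0.012 m or angle between any of box_0, box_1, box_2's own z axis and vertical above 0.25 rad).
It fails at once if the beaker or the tape measure is moved more than 25 mm (distance of any of beaker, tape from where it was at the start of the episode above 0.025 m).
Of box_0, box_1, box_2 only 2 to 3 are there at a start; the rules pass over those that are not, and their reading is None.
At some moment in a run one of clip_0, clip_1, clip_2, clip_3 may be knocked a few centimetres aside while the robot is not near it.
It also fails if it takes over 200 s, if anything falls off the work surface, if the arm or the gripper's body presses on something with over 40 N, if the wrist force passes 120 N, or if a joint passes its speed limit or range.

## Working session

There is one attempt and no reset: what is moved stays moved. The work goes in short steps, each a Python script; the robot and the scene stay as the last script left them, time stands still between calls to the robot, and variables do not carry over. Pictures are saved under pics/ and viewed, at most 14 in all, crops included, and the job is handed in when it is done.

```bash
ls; mkdir -p pics; python3 - <<'E'
from bench import *
import cv2
for n in("scene","top"):
    im=get_image(n); cv2.imwrite(f"pics/{n}0.png",im["frame"])
    print(n,im["camera_matrix"],im["k1"],im["view"],(im["depth"]>0).mean())
print(state())
E
```

```text
pics
scene [[388.31569883   0.         281.75051302]
 [  0.         388.31569883 214.76864036]
 [  0.           0.           1.        ]] -0.009288756014339313 [[ 0.72845574 -0.68488284 -0.01696272 -0.33380465]
 [ 0.54279626  0.56186872  0.62424014 -0.37086497]
 [-0.41800054 -0.46393862  0.78104834 -1.19149438]
 [ 0.          0.          0.          1.        ]] 0.9689795918367347
top [[398.96190401   0.         278.70590054]
 [  0.         398.96190401 208.00942243]
 [  0.           0.           1.        ]] -0.0125008118187272 [[-0.01592678 -0.99985723 -0.00564501  0.09016493]
 [ 0.99792083 -0.01624806  0.06237003 -0.52421977]
 [-0.06245285 -0.00463992  0.99803713 -1.15728301]
 [ 0.          0.          0.          1.        ]] 0.9959098639455782
{'time': 0.1, 'joint_pos': array([ 1.13029709e+00,  9.17839853e-02,  1.23174286e+00, -1.82528974e-05,
        1.81981327e+00, -5.66885524e-02]), 'dq': array([-2.02819582e-03, -1.69517132e-03, -1.20704854e-03,  7.29043018e-05,
        1.04919538e-03, -1.09982905e-03]), 'joint_torque': array([ 3.57872603e-03, -4.47863138e+01, -4.07564878e+01,  7.02207768e-02,
        2.85320490e-02, -1.05483216e-04]), 'ee_pos': array([0.22456734, 0.55611822, 0.22963246]), 'ee_rot': array([-2.06398692e-04,  1.90731732e-01,  9.81641810e-01, -8.49047491e-04]), 'ft_force': array([ 0.38027422,  0.10520325, -0.05844324]), 'moment': array([-0.02596093,  0.03254037, -0.02978522]), 'finger_force': 0.0, 'finger_gap': 0.08786813357062105}
```

View pics/top0.png

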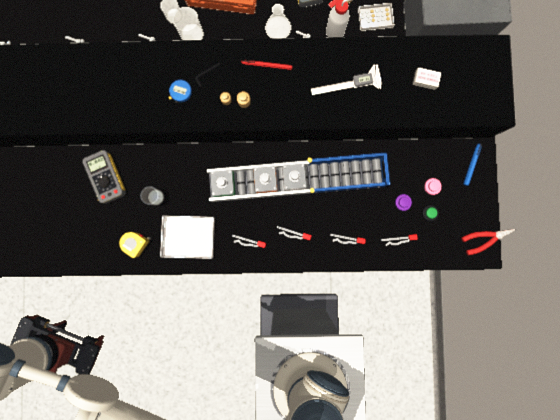

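View pics/scene0.png

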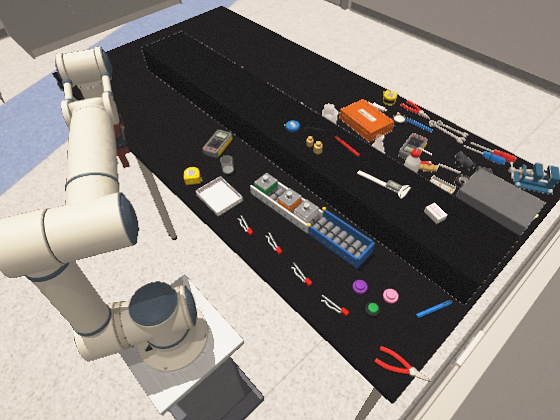

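The top view shows the boxes at (221,182), (264,179) and (294,177), and the blue bay spanning cols 310–388. The red clip tabs are at (262,244), (307,237), (361,240) and (413,237). The tray is at (187,237). The button could be green (431,213), purple (403,202) or pink (433,186); green is the described one. Other red things that aren't clips are the pliers at (483,240) and the pen at (266,65).

```bash
cat > h.py <<'E'
import numpy as np, cv2
from bench import *
from scipy.spatial.transform import Rotation as R
def rays(im,uv):
    n=cv2.undistortPoints(np.float64(uv).reshape(-1,1,2),im["camera_matrix"],np.array([im["k1"],0,0,0.]))[:,0]
    V=im["view"];d=np.c_[n[:,0],-n[:,1],-np.ones(len(n))]@V[:3,:3]
    return -V[:3,:3].T@V[:3,3],d            # d has unit optical depth
def plane(im,uv,z):
    o,d=rays(im,uv);return o+d*((z-o[2])/d[:,2])[:,None]
def cloud(im):
    h,w=im["depth"].shape;u,v=np.meshgrid(np.arange(w),np.arange(h))
    o,d=rays(im,np.c_[u.ravel(),v.ravel()]);return (o+d*im["depth"].reshape(-1,1)).reshape(h,w,3)
def tri(pairs):                              # [(im,uv),...] -> point, miss
    A=np.zeros((3,3));b=np.zeros(3);L=[]
    for im,uv in pairs:
        o,d=rays(im,[uv]);d=d[0]/np.linalg.norm(d[0]);P=np.eye(3)-np.outer(d,d);A+=P;b+=P@o;L.append((P,o))
    x=np.linalg.solve(A,b);return x,max(np.linalg.norm(P@(x-o)) for P,o in L)
def hsv(im):return cv2.cvtColor(im["frame"],cv2.COLOR_BGR2HSV)
def red(im):
    H=hsv(im);return (((H[...,0]<8)|(H[...,0]>172))&(H[...,1]>150)&(H[...,2]>90)).astype(np.uint8)
def rng(im,lo,hi):return cv2.inRange(hsv(im),lo,hi)//255
def blobs(m,amin=15):
    n,l,s,c=cv2.connectedComponentsWithStats(m);return [(c[i],s[i],l==i) for i in range(1,n) if s[i,4]>=amin]
def quat(yaw):                               # tool down, tool y (closing line) at angle yaw+90deg: clip x along yaw
    q=(R.from_euler('z',yaw)*R.from_quat([1,0,0,0])).as_quat();return [q[3],q[0],q[1],q[2]]
E
cat > a.py <<'E'
from h import *
t=get_image("top");s=get_image("scene");C=cloud(t);CS=cloud(s)
f=lambda a:np.round(a,4)
print("bench z top",np.median(C[255:265,150:420,2]),"shelf",f(C[100,200:420:60]),f(C[135,[250,350]]),f(C[148,[250,350,450]]))
for nm,im,cl in(("top",t,C),("scene",s,CS)):
    print(nm)
    m=((cl[...,2]>.079)&(cl[...,2]<.1)&(abs(cl[...,0]-.6)<.08)&(cl[...,1]>-.2)&(cl[...,1]<.45)).astype(np.uint8)
    for c,st,k in blobs(m,20):print(" stud",f(c),st[4],f(np.median(cl[k],0)))
    for c,st,k in blobs(red(im),12):
        p=plane(im,[c],.0125)[0]
        if .2<p[0]<.56 and abs(p[1])<.5:print(" red",f(c),st[4],f(p),f(np.median(cl[k],0)))
    for c,st,k in blobs(rng(im,(40,120,60),(85,255,255)),30):print(" green",f(c),st[4],f(np.median(cl[k],0)))
    m=rng(im,(100,120,60),(125,255,255))
    for c,st,k in blobs(m,300):
        print(" blue",f(c),st[4],f(np.median(cl[k],0)))
        if nm=="top":
            P=cl[k];P=P[(P[:,2]>.03)];print(cv2.minAreaRect(np.float32(P[:,:2]*1000)),P[:,2].max())
    m=rng(im,(0,0,190),(180,40,255))
    for c,st,k in blobs(m,600):
        P=cl[k]
        if abs(P[:,2].mean())<.05:print(" white",f(c),st[4],cv2.minAreaRect(np.float32(P[:,:2]*1000)),f(np.median(P,0)))
E
python3 a.py
```

```text
bench z top -0.00028323526612361594 shelf [[ 0.8146  0.2894  0.132 ]
 [ 0.8097  0.1268  0.1374]
 [ 0.8081 -0.0348  0.1337]
 [ 0.8053 -0.1963  0.1341]] [[ 0.7277  0.1586  0.0856]
 [ 0.7272 -0.1246  0.0682]] [[ 0.7098  0.1656 -0.0024]
 [ 0.704  -0.1356  0.0009]
 [ 0.6984 -0.435   0.0049]]
top
 stud [294.1915 175.3617] 47 [0.6119 0.0374 0.088 ]
 stud [264.1702 178.0213] 47 [0.6052 0.1208 0.0879]
 stud [220.3673 181.898 ] 49 [0.5961 0.2431 0.0876]
 red [306.58 236.04] 50 [0.442  0.0011 0.0125] [0.4421 0.0009 0.0134]
 red [413.0196 236.6863] 51 [ 0.435  -0.3115  0.0125] [ 0.4342 -0.3116  0.0143]
 red [360.9216 240.2157] 51 [ 0.4272 -0.1581  0.0125] [ 0.4278 -0.1581  0.0137]
 red [261.3191 244.    ] 47 [0.4208 0.1345 0.0125] [0.4209 0.1353 0.0138]
 green [431.1308 212.4486] 107 [ 0.5061 -0.3648  0.0208]
 blue [180.1293  90.2839] 317 [0.8345 0.3392 0.1485]
((841.8565063476562, 341.6418151855469), (66.90058135986328, 58.068172454833984), 11.937627792358398) 0.15418193110266754
 blue [356.0911 169.2609] 801 [ 0.6548 -0.1468  0.0517]
((595.9957885742188, -62.00230407714844), (153.9366455078125
[... 522 characters left out ...]
5 0.0897]
 red [249.6452 230.9032] 31 [0.4224 0.1331 0.0125] [0.4224 0.1323 0.0138]
 red [278.5938 250.    ] 32 [ 0.442  -0.0014  0.0125] [ 0.442  -0.0014  0.0133]
 red [307.975 281.325] 40 [ 0.4278 -0.1596  0.0125] [ 0.4268 -0.1609  0.0145]
 red [344.5909 311.1364] 44 [ 0.4352 -0.3129  0.0125] [ 0.4346 -0.3132  0.0145]
 green [267.1299 188.0519] 77 [0.5823 0.2126 0.0495]
 green [372.5529 307.4706] 85 [ 0.5034 -0.3673  0.0215]
 blue [537.8452 179.0407] 491 [ 1.3897 -0.4784  0.0286]
 blue [343.9307 240.0656] 1097 [ 0.6203 -0.1454  0.0424]
 white [218.9391 196.1438] 723 ((250.61563110351562, -88.15264892578125), (1133.5679931640625, 159.8343505859375), 65.92261505126953) [0.448  0.3517 0.0045]
```

```bash
cat > b.py <<'E'
from h import *
a=.0777
t=get_image("top");C=cloud(t)
X=np.array([np.cos(a),np.sin(a)]);Y=np.array([-np.sin(a),np.cos(a)])
m=rng(t,(100,120,60),(125,255,255)).astype(bool)&(C[...,2]>.035)&(C[...,2]<.08)&(abs(C[...,0]-.6)<.1)
P=C[m];r=np.c_[P[:,:2]@X,P[:,:2]@Y];print("blue along X,Y pct",np.percentile(r,[1,5,50,95,99],axis=0).round(4))
y=rng(t,(22,120,120),(34,255,255))
for c,s,k in blobs(y,2):
    if abs(c[0]-310)<20: p=np.median(C[k],0);print("yellow",c,s[4],p,p[:2]@X,p[:2]@Y)
for yaw in (a,a+np.pi):
    for p in ([.6,-.02,.33],):print(inverse_kinematics(p,quat(yaw)))
move_to([.56,-.02,.33],quat(a)); print(state()["ee_pos"],state()["time"],state()["joint_pos"])
w=get_image("wrist");cv2.imwrite("pics/w1.png",w["frame"]);print(w["view"],w["k1"],w["camera_matrix"])
E
python3 b.py
```

```text
blue along X,Y pct [[ 0.5657 -0.279 ]
 [ 0.5664 -0.2766]
 [ 0.6388 -0.1915]
 [ 0.6556 -0.0794]
 [ 0.6568 -0.0692]]
yellow [309.36842105 159.26315789] 19 [ 0.6602265  -0.00928596  0.06507341] 0.657513718620706 -0.06050594271379784
yellow [311.92857143 190.14285714] 14 [ 0.573329   -0.01433109  0.05294514] 0.5704867870017798 -0.058790705049564115
[-8.99865277e-02  1.38428722e-01  1.00170207e+00 -4.44089210e-16
  2.00146186e+00  1.40310980e+00]
[-8.99865277e-02  1.38428722e-01  1.00170207e+00 -4.44089210e-16
  2.00146186e+00 -1.73848285e+00]
[ 0.56001399 -0.01924154  0.32981024] 2.65 [-9.51778947e-02  2.82232099e-02  1.11848213e+00  2.12362617e-04
  1.99519336e+00  1.39643351e+00]
[[ 8.02855384e-02 -9.96771891e-01  1.70807401e-04 -6.44186484e-02]
 [ 9.51451123e-01  7.65840662e-02 -2.98120179e-01 -4.67024617e-01]
 [ 2.97144733e-01  2.40972540e-02  9.54528328e-01 -6.52493277e-01]
 [ 0.00000000e+00  0.00000000e+00  0.00000000e+00  1.00000000e+00]] 0.018708753196077104 [[359.70061969   0.         271.9563372 ]
 [  0.         359.70061969 203.87774709]
 [  0.           0.           1.        ]]
```

View pics/w1.png

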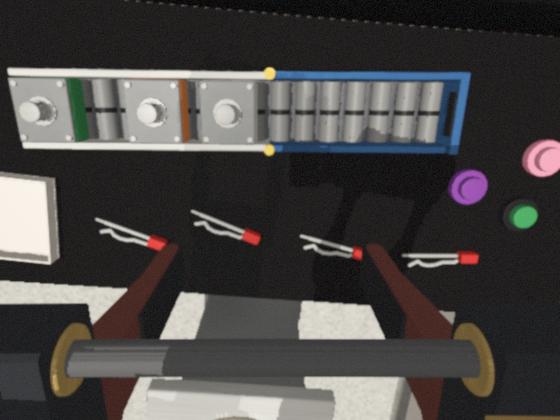

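```bash
cat > c.py <<'E'
from h import *
a=.0777
X=np.array([np.cos(a),np.sin(a)]);Y=np.array([-np.sin(a),np.cos(a)])
def studs(w):
    c=cloud(w);m=((c[...,2]>.078)&(c[...,2]<.1)&(c[...,0]>.55)&(c[...,0]<.66)&(c[...,1]>-.25)&(c[...,1]<.4)).astype(np.uint8)
    tops=[]
    for q,s,k in blobs(m,60):
        k=k&(c[...,2]>.086)        # top face only
        tops.append((np.argwhere(k)[:,::-1].mean(0),np.median(c[k],0)))
    return sorted(tops,key=lambda q:q[1][1])
W=[get_image("wrist")]
move_l([.545,.15,.33]);W.append(get_image("wrist"))
S=[studs(w) for w in W]
for p,q in zip(*S):
    x,e=tri([(W[0],p[0]),(W[1],q[0])]);print("stud tri",x.round(4),"miss",e.round(4),"depth",p[1].round(4),q[1].round(4),"XY",(x[:2]@X).round(4),(x[:2]@Y).round(4))
w=W[0];c=cloud(w);m=rng(w,(100,120,60),(125,255,255)).astype(bool)&(c[...,2]>.035)&(c[...,2]<.08)&(abs(c[...,0]-.6)<.1)
P=c[m];print(np.percentile(np.c_[P[:,:2]@X,P[:,:2]@Y],[0,1,50,99,100],axis=0).round(4))
for k,(q,s,b) in enumerate(blobs(rng(w,(22,120,120),(34,255,255)),20)):p=np.median(c[b],0);print("yellow",q,p,p[:2]@X,p[:2]@Y)
E
python3 c.py
```

```text
stud tri [0.6165 0.036  0.0879] miss 0.0 depth [0.6166 0.0361 0.0879] [0.6164 0.0361 0.0881] XY 0.6175 -0.012
stud tri [0.6105 0.119  0.0867] miss 0.0001 depth [0.6105 0.1186 0.088 ] [0.6107 0.119  0.088 ] XY 0.6179 0.0713
stud tri [0.6016 0.2421 0.0862] miss 0.0002 depth [0.6017 0.2409 0.0879] [0.602  0.2419 0.0881] XY 0.6186 0.1947
[[ 0.5697 -0.2817]
 [ 0.5709 -0.2805]
 [ 0.6268 -0.2052]
 [ 0.6617 -0.0693]
 [ 0.6618 -0.0641]]
yellow [269.41414141  72.45454545] [ 0.66279506 -0.00845111  0.06761241] 0.6601393293260244 -0.059872983610506685
yellow [268.88235294 150.36470588] [ 0.57563283 -0.01452365  0.05327122] 0.5727687193980249 -0.05916151225199915
```

```bash
sed -i 's/^a=.*/a=.074/' c.py; sed '/^W=\[/,$d' c.py > s.py; python3 - <<'E'
from s import *
for p,y in (([.70,.1,.33],a+np.pi),([.6,.1,.33],a+np.pi/2),([.6,.1,.33],a-np.pi/2),([.53,.1,.33],a)):
    try: move_to(p,quat(y))
    except Exception as e: print(y,e);continue
    hold(.3);w=get_image("wrist");e=state()["ee_pos"]
    print(round(y,2),e.round(4),[(s[1]).round(4).tolist() for s in studs(w)],state()["joint_pos"][5].round(2))
E
```

```text
3.22 [0.7    0.1001 0.3301] [[0.6161, 0.0357, 0.0882], [0.6101, 0.1189, 0.088], [0.6018, 0.241, 0.088]] -1.55
1.64 [0.6001 0.1    0.3299] [[0.6157, 0.0367, 0.088], [0.6098, 0.1197, 0.0879], [0.6016, 0.2416, 0.0881]] 0.04
-1.5 [0.6  0.1  0.33] [[0.6154, 0.037, 0.088], [0.6098, 0.1198, 0.088], [0.6015, 0.2418, 0.0881]] 0.04
0.07 [0.5301 0.1    0.3299] [[0.6165, 0.0357, 0.0881], [0.6104, 0.1196, 0.088], [0.6017, 0.2411, 0.0881]] 1.62
```

```bash
sed -i 's/^a=.*/a=.070/' s.py; cat >> s.py <<'E'
X0=.6170
def tw(y,z,x=X0):return [*(X*x+Y*y),z]
E
python3 - <<'E'
from s import *
y0=-.0069
move_to(tw(y0,.20),quat(a));move_l(tw(y0,.0785),.12);f0=state()["ft_force"];close();s=state()
print("gap",s["finger_gap"],s["finger_force"],"f",(s["ft_force"]-f0).round(2),s["ee_pos"])
f0=s["ft_force"]
move_l(tw(-.222,.0785),.06);s=state();print(s["ee_pos"],(s["ft_force"]-f0).round(2))
y=-.222
while y>-.245:
    y-=.001;move_l(tw(y,.0785),.02);f=(state()["ft_force"]-f0)@[*Y,0];print(round(y,4),f.round(2),end="; ")
    if f>5:break
y+=.0012;move_l(tw(y,.0785),.02);s=state();print("\nend",y,s["ee_pos"][:2]@Y,(s["ft_force"]-f0).round(2))
gripper_open();hold(.2);move_l(tw(y,.2),.15)
w=get_image("wrist");print([q[1].round(4).tolist()+[(q[1][:2]@X).round(4),(q[1][:2]@Y).round(4)] for q in studs(w)],state()["time"]);cv2.imwrite("pics/w2.png",w["frame"])
E
```

```text
gap 0.021134906925639203 29.999929144978523 f [-0.04  0.9   0.37] [0.61598374 0.03623869 0.07850813]
[ 0.63099922 -0.1782425   0.07849164] [-0.19  0.8  -0.04]
-0.223 0.68; -0.224 -0.75; -0.225 -0.31; -0.226 -0.72; -0.227 -1.13; -0.228 -0.75; -0.229 -0.9; -0.23 -0.22; -0.231 -0.59; -0.232 -1.63; -0.233 -0.63; -0.234 0.1; -0.235 2.45; -0.236 6.35; 
end -0.2348 -0.23434845879592733 [-2.29  2.85  0.57]
[[0.6329, -0.1905, 0.088, np.float64(0.6181), np.float64(-0.2343)]] 24.0167
```

```bash
python3 - <<'E'
from s import *
for y0,y1 in((.0765,-.1630),(.1987,-.0913)):
    move_to(tw(y0,.16),quat(a));move_l(tw(y0,.0785),.15);close();s=state();g=s["finger_gap"];f0=s["ft_force"]
    move_l(tw(y1+.01,.0785),.1);move_l(tw(y1,.0785),.03);hold(.2);s=state();print(g,s["ee_pos"],(s["ft_force"]-f0).round(2),s["ee_pos"][:2]@Y)
    gripper_open();move_l(tw(y1,.16),.15)
move_to(tw(-.16,.3,.52),quat(a));hold(.2)
w=get_image("wrist");print([q[1].round(4).tolist()+[(q[1][:2]@X).round(4),(q[1][:2]@Y).round(4)] for q in studs(w)],state()["time"]);cv2.imwrite("pics/w3.png",w["frame"])
E
```

```text
0.021065699573813726 [ 0.62687407 -0.11945054  0.07848551] [-0.73 -0.63 -0.96] -0.163003362710572
0.021372191073497054 [ 0.62182223 -0.04792121  0.07844465] [-0.64 -0.08 -0.82] -0.09129586423691309
[[0.6322, -0.1905, 0.0881, np.float64(0.6174), np.float64(-0.2343)], [0.6272, -0.119, 0.0881, np.float64(0.6173), np.float64(-0.1626)], [0.6219, -0.0484, 0.0881, np.float64(0.617), np.float64(-0.0917)]] 41.425
```

View pics/w3.png

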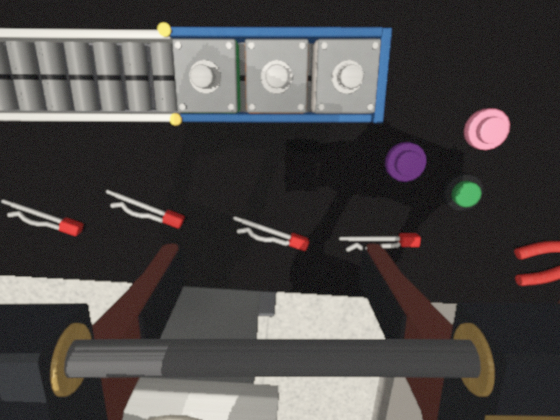

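All three boxes are now in the bay, with studs at (203,76), (276,76) and (348,76). The clips have not moved, with tabs at (70,228), (173,219), (299,243) and (410,240). Next I'll measure and pick the first clip from a close hover.

```bash
cat > p.py <<'E'
from s import *
OFF=-.0035; ZP=.011
def see(w,near):
    c=cloud(w);best=None
    for q,s,k in blobs(red(w),60):
        k=k&(c[...,2]>.009)&(c[...,2]<.022)
        if k.sum()<30:continue
        uv=np.argwhere(k)[:,::-1];p=plane(w,[uv.mean(0)],.015)[0]
        if np.linalg.norm(p[:2]-near)<.09 and (best is None or np.linalg.norm(p[:2]-near)<np.linalg.norm(best[0][:2]-near)):best=(p,np.median(c[k][:,2]),uv)
    if best is None:return None
    p,zt,uv=best;H=hsv(w)
    r=np.linalg.norm(c[...,:2]-p[:2],axis=2);m=(H[...,1]<70)&(H[...,2]>80)&(r>.03)&(r<.105)&(abs(c[...,2]-.003)<.012)
    vu=np.argwhere(m)[:,::-1];P=plane(w,vu,.0025);d=np.linalg.norm(P-p,axis=1)
    L=np.sort(d)[-5:].mean();tip=P[d>L-.002].mean(0);v=tip-p;yaw=np.arctan2(v[1],v[0])
    side=np.cross(v[:2]/np.linalg.norm(v[:2]),(P[:,:2]-p[:2])).max()
    rect=cv2.minAreaRect(np.float32(plane(w,uv,.015)[:,:2]*1000))
    return p,zt,yaw,np.linalg.norm(v[:2]),side,rect
def look(near,yaw=1.4,name=None):
    move_to([*near,.2],quat(yaw));hold(.15);w=get_image("wrist")
    if name:cv2.imwrite(name,w["frame"])
    return see(w,np.array(near)),w
def pick(near,name=None):
    o,w=look(near,name=name);print("see",o)
    if o is None:return None
    p,zt,yaw,L,side,_=o
    if not(.085<L<.098 and .008<side<.024 and .011<zt<.018):print("odd");return None
    g=p[:2]+OFF*np.array([np.cos(yaw),np.sin(yaw)])
    move_to([*g,.10],quat(yaw));o2=None
    move_l([*g,.04],.15);move_l([*g,ZP],.06);close();s=state();print("gap",s["finger_gap"],s["ee_pos"].round(4),"t",s["time"])
    move_l([*g,.12],.2);print("held gap",state()["finger_gap"]);return yaw
E
python3 - <<'E'
from p import *
y=pick([.4345,-.312],"pics/k1.png")
w=get_image("wrist");cv2.imwrite("pics/k2.png",np.vstack([w["frame"]]))
E
python3 -c "
import cv2,numpy as np
cv2.imwrite('pics/k12.png',np.hstack([cv2.imread('pics/k1.png')[:,90:470],cv2.imread('pics/k2.png')[:,90:470]]))"
```

```text
see (array([ 0.43748781, -0.31024711,  0.015     ]), np.float64(0.014419248984136296), np.float64(3.0587862481442945), np.float64(0.09686468772707219), np.float64(0.04339187712657795), ((437.5279235839844, -310.2132568359375), (14.432633399963379, 23.974899291992188), 4.8827362060546875))
odd
```

View pics/k12.png

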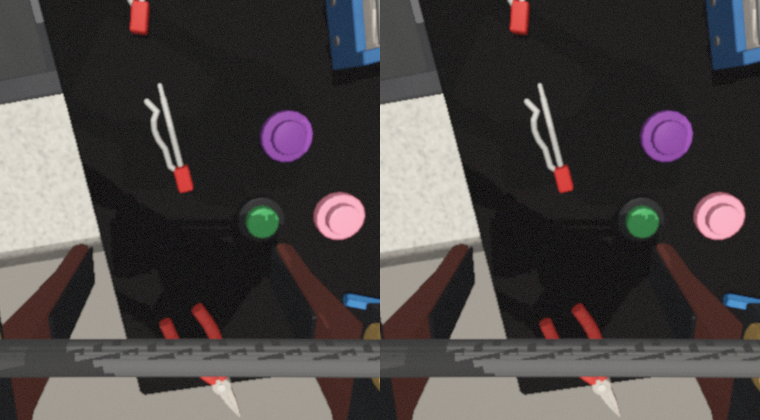

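The close crop shows the rightmost clip with its tab at (183,179) and its leg tip at (160,85), the bow on the left. The measured tab is 14.4x24 mm, which matches. My tip search caught the bench edge, so I'll restrict it to wire connected to the tab.

```bash
python3 - <<'E'
s=open('p.py').read()
s=s.replace("r<.105)&(abs(c[...,2]-.003)<.012)\n","r<.105)&(abs(c[...,2]-.003)<.012)\n    mm=cv2.dilate((m|((r<.032)&((red(w)>0)|((H[...,1]<70)&(H[...,2]>80))))).astype(np.uint8),np.ones((3,3)));_,lb=cv2.connectedComponents(mm);m&=lb==lb[uv[:,1],uv[:,0]].max()\n")
open('p.py','w').write(s)
E
python3 - <<'E'
from p import *
y=pick([.4375,-.310])
if y:
    w=get_image("wrist");cv2.imwrite("pics/k3.png",w["frame"])
E
```

```text
see (array([ 0.43766878, -0.31026657,  0.015     ]), np.float64(0.014414509767394862), np.float64(1.6477578000756352), np.float64(0.08980609091908255), np.float64(0.0190507721717709), ((437.54248046875, -310.148681640625), (14.445509910583496, 24.25461769104004), 5.41326904296875))
gap 0.013766418823233102 [ 0.4379 -0.3138  0.011 ] t 46.4417
held gap 0.013913656762856904
```

View pics/k3.png

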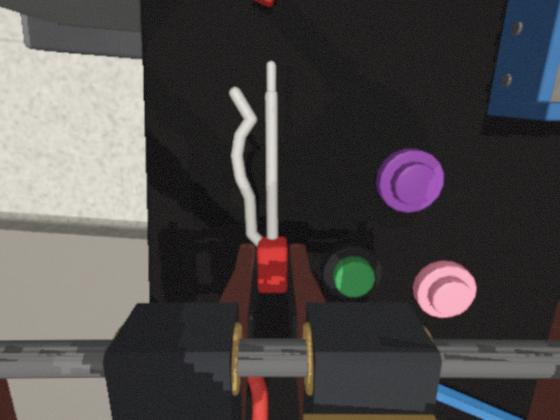

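The clip is held straight, with its leg along column 271 and its tip at (271,63). I'll insert it into the white box.

```bash
cat >> p.py <<'E'
YS=dict(white=-.2343,orange=-.1627,green=-.0915)
def tipcheck(w):
    """held leg's tip, in the tool frame (ahead, left) from the depth-free plane of the leg"""
    s=state();e=s["ee_pos"];q=s["ee_rot"];Rt=R.from_quat([q[1],q[2],q[3],q[0]]).as_matrix()
    H=hsv(w);m=((H[...,1]<60)&(H[...,2]>110)).astype(np.uint8);m[:, :262]=0;m[:,284:]=0;m[245:]=0
    b=[k for c,st,k in blobs(m,60)];k=max(b,key=lambda k:k.sum());vu=np.argwhere(k)[:,::-1]
    P=(plane(w,vu,e[2]-ZP+.0025)-e)@Rt;i=P[:,0]>P[:,0].max()-.006
    return P[:,0].max(),P[i,1].mean(),P[(P[:,0]>.03)&(P[:,0]<.05),1].mean()
def insert(box,zh=.0757,xs=X0+.0003):
    y=YS[box];T=lambda seat,z=zh:tw(y,z-.0025+ZP,xs+seat-.052+OFF)
    move_to(T(-.075,.15),quat(a))
    print("tip",tipcheck(get_image("wrist")))
    move_l(T(-.068),.15);hold(.1);f0=state()["ft_force"];Xw=np.array([*X,0]);Yw=np.array([*Y,0])
    log=[]
    for d in list(np.arange(-.060,-.035,.006))+list(np.arange(-.034,.0011,.0025)):
        move_l(T(d),.05);f=state()["ft_force"]-f0;log.append((round(d*1e3,1),(f@Xw).round(1),(f@Yw).round(1),f[2].round(1)))
        if abs(f@Xw)>14 or abs(f@Yw)>8 or abs(f[2])>8:print("STOP",log);return False
    move_l(T(0),.03);hold(.1)
    print(log,"end f",(state()["ft_force"]-f0).round(1),"gap",state()["finger_gap"],"t",state()["time"])
    return True
def release(box):
    gripper_open();hold(.1);e=state()["ee_pos"];move_l([e[0],e[1],.17],.2)
E
python3 - <<'E'
from p import *
print(insert("white"))
E
```

```text
tip (np.float64(0.11822695278161542), np.float64(0.00022832467957820257), np.float64(-0.000314041605332428))
[(np.float64(-60.0), np.float64(-0.3), np.float64(-0.3), np.float64(-0.1)), (np.float64(-54.0), np.float64(-0.7), np.float64(-0.4), np.float64(0.3)), (np.float64(-48.0), np.float64(-0.4), np.float64(0.2), np.float64(-0.4)), (np.float64(-42.0), np.float64(0.8), np.float64(0.5), np.float64(0.5)), (np.float64(-36.0), np.float64(-0.4), np.float64(-0.4), np.float64(1.7)), (np.float64(-34.0), np.float64(0.5), np.float64(0.5), np.float64(1.1)), (np.float64(-31.5), np.float64(-0.5), np.float64(-0.5), np.float64(0.1)), (np.float64(-29.0), np.float64(0.0), np.float64(-0.3), np.float64(-1.0)), (np.float64(-26.5), np.float64(0.2), np.float64(0.3), np.float64(0.5)), (np.float64(-24.0), np.float64(0.7), np.float64(1.1), np.float64(-0.1)), (np.float64(-21.5), np.float64(-0.9), np.float64(1.4), np.float64(0.0)), (np.float64(-19.0), np.float64(-0.9), np.float64(1.6), np.float64(-0.5)), (np.float64(-16.5), np.float64(3.1), np.float64(2.9), np.float64(-0.1)), (np.float64(-14.0), np.float64(3.7), np.float64(1.6), np.float64(-0.9)), (np.float64(-11.5), np.float64(0.6), np.float64(2.2), np.float64(-0.1)), (np.float64(-9.0), np.float64(2.0), np.float64(1.2), np.float64(0.5)), (np.float64(-6.5), np.float64(0.1), np.float64(-0.5), np.float64(0.7)), (np.float64(-4.0), np.float64(0.3), np.float64(0.5), np.float64(-0.5)), (np.float64(-1.5), np.float64(-0.2), np.float64(0.3), np.float64(0.6)), (np.float64(1.0), np.float64(0.2), np.float64(-0.6), np.float64(-0.6))] end f [-0.2  0.2 -0.5] gap 0.013746430289698743 t 55.0583
True
```

```bash
python3 - <<'E'
from p import *
release("white");move_to(tw(-.20,.2,.57),quat(a));hold(.1)
w=get_image("wrist");cv2.imwrite("pics/r1.png",w["frame"]);print([q[1].round(4).tolist()+[(q[1][:2]@X).round(4),(q[1][:2]@Y).round(4)] for q in studs(w)],state()["time"])
c=cloud(w)
for q,s,k in blobs(red(w),60):
    k=k&(c[...,2]>.078)
    if k.sum()>30:p=np.median(c[k],0);print("tab",q,p.round(4),p[:2]@X,p[:2]@Y,cv2.minAreaRect(np.float32(c[k][:,:2]*1000)))
E
```

```text
[[0.6277, -0.1195, 0.088, np.float64(0.6178), np.float64(-0.1631)], [nan, nan, nan, np.float64(nan), np.float64(nan)], [nan, nan, nan, np.float64(nan), np.float64(nan)], [0.6327, -0.1905, 0.088, np.float64(0.6178), np.float64(-0.2343)], [0.6225, -0.0488, 0.088, np.float64(0.6175), np.float64(-0.0922)]] 57.4
tab [317.04844291 204.67647059] [ 0.5873 -0.1956  0.0787] 0.5721925434327583 -0.23618209434023524 ((622.7965698242188, -179.96524047851562), (99.63400268554688, 13.354545593261719), 23.39097023010254)s.py:9: RuntimeWarning: Mean of empty slice.
  tops.append((np.argwhere(k)[:,::-1].mean(0),np.median(c[k],0)))
  ret = um.true_divide(
  return _methods._mean(a, axis=axis, dtype=dtype,
```

View pics/r1.png

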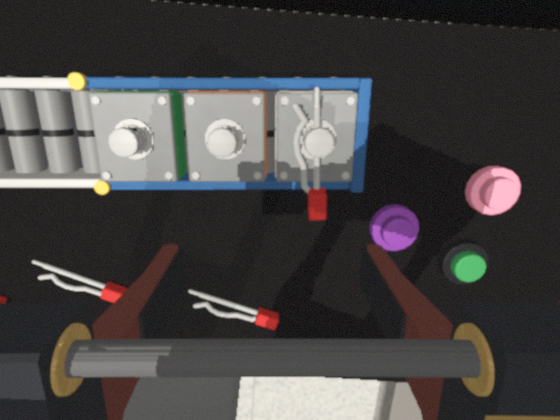

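The white box's stud at (318,142) is pinned, with the bow closed round it and the tab at (317,205). I'll do orange and green next.

```bash
python3 - <<'E'
from p import *
for near,b in(([.428,-.158],"orange"),([.442,.001],"green")):
    if not pick(near):break
    if not insert(b):break
    release(b)
E
```

```text
see (array([ 0.42440323, -0.16352152,  0.015     ]), np.float64(0.014344756038876305), np.float64(1.2814762039340364), np.float64(0.08973943853989731), np.float64(0.01914349542050621), ((424.1953430175781, -163.323486328125), (24.739479064941406, 14.326143264770508), 75.34521484375))
gap 0.013771376887235587 [ 0.4234 -0.1668  0.011 ] t 61.6833
held gap 0.01375220650500492
tip (np.float64(0.11816212417364784), np.float64(0.00020781429768602678), np.float64(-0.00030709930688554754))
[(np.float64(-60.0), np.float64(-0.8), np.float64(-0.3), np.float64(-1.5)), (np.float64(-54.0), np.float64(-1.1), np.float64(-0.8), np.float64(-1.4)), (np.float64(-48.0), np.float64(-1.7), np.float64(-0.3), np.float64(-0.4)), (np.float64(-42.0), np.float64(-1.6), np.float64(-0.3), np.float64(-1.6)), (np.float64(-36.0), np.float64(-1.0), np.float64(-0.6), np.float64(-0.5)), (np.float64(-34.0), np.float64(-1.3), np.float64(-0.5), np.float64(-1.2)), (np.float64(-31.5), np.float64(-1.9), np.float64(-0.7), np.float64(-1.2)), (np.float64(-29.0), np.float64(-1.3), np.float64(0.1), np.float64(-0.9)), (np.float64(-2
[... 2247 characters left out ...]
64(-19.0), np.float64(-0.5), np.float64(0.6), np.float64(0.4)), (np.float64(-16.5), np.float64(0.1), np.float64(0.0), np.float64(0.9)), (np.float64(-14.0), np.float64(1.3), np.float64(-0.3), np.float64(0.0)), (np.float64(-11.5), np.float64(-0.5), np.float64(-1.0), np.float64(0.4)), (np.float64(-9.0), np.float64(0.1), np.float64(-0.7), np.float64(-0.5)), (np.float64(-6.5), np.float64(-0.4), np.float64(0.3), np.float64(0.2)), (np.float64(-4.0), np.float64(-0.4), np.float64(0.8), np.float64(0.3)), (np.float64(-1.5), np.float64(-0.8), np.float64(-0.2), np.float64(0.7)), (np.float64(1.0), np.float64(-0.3), np.float64(-0.1), np.float64(0.4))] end f [-0.7 -0.6  0.7] gap 0.013708955223352236 t 83.75
```

```bash
python3 - <<'E' 2>/dev/null
from p import *
move_to(tw(-.15,.2,.57),quat(a));hold(.1)
w=get_image("wrist");cv2.imwrite("pics/r2.png",w["frame"]);print([q[1].round(4).tolist()+[(q[1][:2]@X).round(4),(q[1][:2]@Y).round(4)] for q in studs(w)],state()["time"])
E
```

```text
[[0.6277, -0.1211, 0.088, np.float64(0.6177), np.float64(-0.1647)], [nan, nan, nan, np.float64(nan), np.float64(nan)], [nan, nan, nan, np.float64(nan), np.float64(nan)], [nan, nan, nan, np.float64(nan), np.float64(nan)], [0.6327, -0.1903, 0.088, np.float64(0.6178), np.float64(-0.2341)], [nan, nan, nan, np.float64(nan), np.float64(nan)], [nan, nan, nan, np.float64(nan), np.float64(nan)], [nan, nan, nan, np.float64(nan), np.float64(nan)], [0.6228, -0.0508, 0.088, np.float64(0.6177), np.float64(-0.0942)]] 86.15
```

View pics/r2.png

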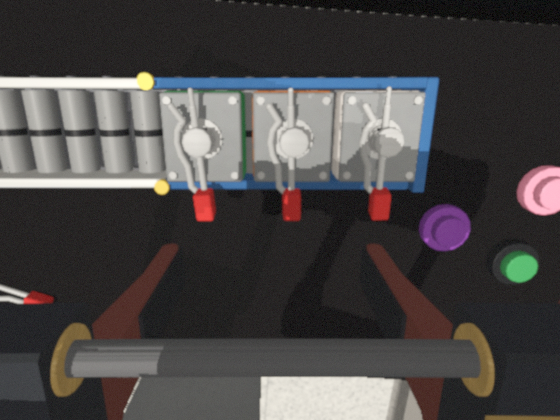

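All three studs are pinned, at (197,142), (293,142) and (386,140), and the bows look closed. The spare clip goes into the tray now.

```bash
python3 - <<'E' 2>/dev/null
from p import *
t=get_image("top")
b=[k for c,s,k in blobs(rng(t,(0,0,150),(180,50,255)),800) if abs(c[0]-187)<25 and abs(c[1]-236)<25]
rc=cv2.minAreaRect(np.float32(plane(t,np.argwhere(b[0])[:,::-1],.018)[:,:2]*1000));print("tray",rc)
c=np.array(rc[0])/1000
if pick([.421,.136]) and abs(c[0]-.447)<.012 and abs(c[1]-.352)<.012:
    g=[c[0]+.003,c[1]-.0435]
    move_to([*g,.14],quat(1.57));print(state()["ee_pos"],R.from_quat(np.roll(state()["ee_rot"],-1)).as_matrix()[:,0].round(2))
    move_l([*g,.034],.12);gripper_open();hold(.2);move_l([*g,.2],.2);move_to([c[0],c[1]-.03,.3],quat(1.57));hold(.1)
    w=get_image("wrist");cv2.imwrite("pics/t1.png",w["frame"]);print(state()["time"])
E
```

```text
tray ((446.0279846191406, 352.9245910644531), (152.77635192871094, 122.47539520263672), 87.61439514160156)
see (array([0.42433256, 0.13657575, 0.015     ]), np.float64(0.01440842938456166), np.float64(1.2596709889239475), np.float64(0.08958834545932824), np.float64(0.018725541253505888), ((424.3224792480469, 136.79153442382812), (24.620058059692383, 14.163614273071289), 72.01827239990234))
gap 0.014025900494364871 [0.4232 0.1332 0.011 ] t 90.3167
held gap 0.013664468371035151
[0.44855056 0.30836486 0.13856979] [ 0.  1. -0.]
95.8167
```

```bash
ls -la pics/t1.png
```

```text
-rw-r--r-- 1 agent agent 406904 Nov 29 19:12 pics/t1.png
```

```bash
python3 - <<'E' 2>/dev/null
from p import *
move_to(tw(-.16,.16,.56),quat(a));hold(.1)
w=get_image("wrist");c=cloud(w);print(state()["time"])
st=[q[1] for q in studs(w) if np.isfinite(q[1]).all()]
for s in st:print("stud",(s[:2]@X).round(4),(s[:2]@Y).round(4))
for q,s,k in blobs(red(w),60):
    z=np.median(c[k][:,2])
    if z>.06:
        k2=k&(c[...,2]>np.percentile(c[k][:,2],60)-.003);P=c[k2];p=P.mean(0);print("tab",q.round(),p.round(4),(p[:2]@X).round(4),(p[:2]@Y).round(4),cv2.minAreaRect(np.float32(P[:,:2]*1000))[1:])
t=cv2.imread("pics/t1.png")
cv2.imwrite("pics/v.png",np.vstack([cv2.resize(t[:260],(560,260)),cv2.resize(w["frame"][:260],(680,316))[:,60:620]]))
E
```

```text
97.7167
stud 0.6176 -0.1648
stud 0.6177 -0.234
stud 0.6175 -0.0945
tab [180. 210.] [ 0.5709 -0.0549  0.0779] 0.5656 -0.0947 ((23.010438919067383, 114.77837371826172), 61.31095886230469)
tab [280. 210.] [ 0.5763 -0.1247  0.0786] 0.5661 -0.1647 ((91.23805236816406, 14.049586296081543), 4.059240341186523)
tab [382. 209.] [ 0.5819 -0.1954  0.0786] 0.5668 -0.2356 ((122.67451477050781, 22.382553100585938), 43.039920806884766)
```

View pics/v.png

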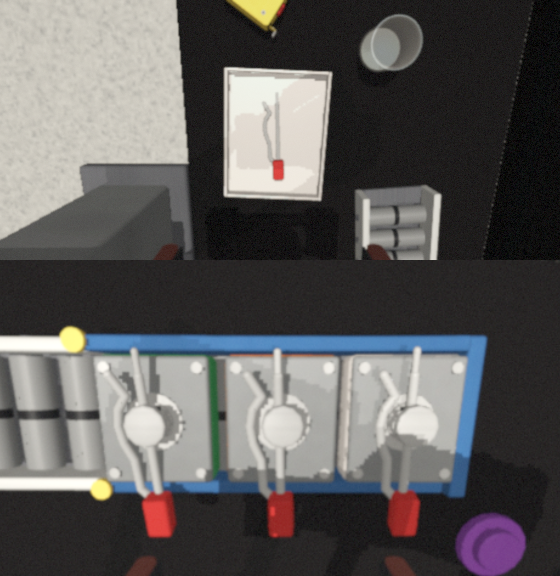

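The tray holds the spare clip, with its tab at (278,170). The three pins are seated: the tabs sit 51–52 mm from the studs. Next is the green button.

```bash
python3 - <<'E' 2>/dev/null
from p import *
B=[]
for p in([.50,-.33,.2],[.47,-.38,.2]):
    move_to(p,quat(a));hold(.1);w=get_image("wrist");c=cloud(w)
    for q,s,k in blobs(rng(w,(45,100,50),(85,255,255)),100):
        m=np.median(c[k],0)
        if np.linalg.norm(m[:2]-[.505,-.366])<.02:
            k&=c[...,2]>m[2]-.002;B.append((w,np.argwhere(k)[:,::-1].mean(0),np.median(c[k],0),k.sum()))
for b in B:print(b[1:])
x,e=tri([(b[0],b[1]) for b in B]);print("call",x,e)
z=B[0][2][2]
if e<.003 and .015<z<.03:
    close();move_to([x[0],x[1],.10],quat(a));f0=state()["ft_force"]
    move_l([x[0],x[1],z+.008+.004],.1)
    for d in np.arange(.002,-.0095,-.0015):
        move_l([x[0],x[1],z+.008+d],.03);f=state()["ft_force"]-f0;print(round(d,4),f.round(1))
        if f[2]>12:break
    hold(.2);move_l([x[0],x[1],.2],.12);gripper_open();print(state()["time"])
    move_to([.45,-.2,.33],quat(a));hold(.2)
    cv2.imwrite("pics/end.png",get_image("top")["frame"])
E
```

```text
(array([311.90505549, 178.40320592]), array([ 0.50899108, -0.36560697,  0.02148455]), np.int64(811))
(array([260.80622837, 142.91926182]), array([ 0.50844299, -0.36625907,  0.02154346]), np.int64(867))
call [ 0.50807664 -0.36615343  0.01861605] 3.228799526637056e-05
0.002 [ 1.2 -1.  -0.8]
0.0005 [ 0.4 -0.3  0.4]
-0.001 [ 0.8 -0.5  2.2]
-0.0025 [2.  0.1 2.5]
-0.004 [ 1.  -0.7  4.3]
-0.0055 [ 1.1 -2.1  6.2]
-0.007 [-1.1  0.6 11.1]
-0.0085 [-4.4  3.2 16.3]
107.1417
```

View pics/end.png

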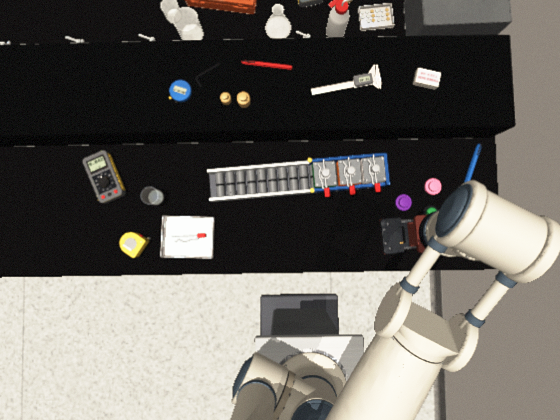

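The final picture shows the boxes in the bay with clips at cols 325, 350 and 376, the spare clip in the tray at (190,238), and the beaker and tape measure unmoved.

```bash
python3 -c "
from bench import *
print(job_done())"
```

```text
the job is handed in; nothing more can be done
None
```

I've handed the job in at about 107 s: all three boxes are in the bay and pinned, the spare clip is in the tray, and the green button was pressed to its stop last; no verdict came back.

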